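Click the storage box lid shut all round

ROBOT

A 7-joint arm with a two-finger parallel gripper is mounted at the origin on the work surface; the furniture and walls round the work are solid. World frame = base frame: x ahead of the robot, y to its left, z up, the work surface at z = 0. Lengths are in m, angles in rad, forces in N, time in s.
With the tool pointing down it reaches from about 0.4 to 0.85 m from the base axis. Payload 10.4 kg.
Tool frame: the origin (TCP) lies midway between the tips of the shut fingers; the grasp point (between the pads) lies 19 mm behind it; z points along the fingers, y is the line along which they close (so a half turn about z gives the same grasp; the last joint's range is limited). The gripper opens to 85 mm and grips with 20 to 120 N. Pads are 22 mm wide; open, the fingers measure 114 mm over their backs; the gripper's body (76 mm by 85 mm) begins 54 mm behind the grasp point. The pads swing forward as they close: fully open they stand 13 mm farther back than shut.
Start: joints at [1.261, 0.332, -0.065, 1.46, 0.022, 1.35, -0.088], TCP at [0.177, -0.599, 0.231] pointing down, gripper open.
Joint ranges: [-2.6, 2.6], [-0.5, 2.12], [-1.47, 1.34], [0.16, 2.42], [-1.27, 4.41], [0.06, 2.06], [-2.6, 2.6]. Speed limits (rad/s): [2.22, 2.22, 2.79, 2.79, 3.14, 3.14, 3.14].

INTERFACE

Orientations are given as a unit quaternion [x, y, z, w].
In Python, from workcell import get_obs, camera, camera_params, hand_in gives the robot as it stands.
- The arm moves only by the tool carry_out, never from a script. Its argument "commands" is a list that holds one entry, the list of rows, each a list of 6 numbers: the shift along the tool's x, y, z in units of 40 mm (1.0 is 40 mm), then the turn, a rotation vector about the tool's x, y, z in units of 6 degrees (1.0 is 6 degrees). In form: [[[x, y, z, ax, ay, az], ...]]. A call has 1 to 20 rows; each row shifts and turns the commanded pose from where the row before left it, along the tool's axes as they then stand; what a row does not reach is not made up. A row lasts 1/12 s, in which the tool goes at most 41.7 mm and 7.16 degrees, less where a joint would pass 70% of its speed; a pose out of reach is approached as far as the arm can. A call is refused whole if a number of a shift passes 1 or a number of a turn 1, either way. A call with a gripper value outside its range is refused whole. "hand" is the closure, from -1 (fully open) to 1 (shut), set as the call begins (left out, the last holds). The fingers move at their own pace and stop on an object; "force" is the grip in N (left out, the last holds). Time passes only in rows, so rows that do not move let the fingers close. It gives the time, the measured TCP pose, the force, the opening and the grip force at its end, in the units of the state.
- get_obs(): the state, without advancing time (a new reading comes with each control period).
- camera(name): name is "scene" or "top"; returns the picture (420x560x3 uint8, red, green, blue); there is no depth.
- camera_params(name): a dict with "mtx" (3x3 intrinsics, pixels), "k1" (the pictures are not rectified: a ray, as slopes to the right and down, at radius r is drawn at 1 + k1 r^2 times it, then the intrinsics apply), "R" (3x3) and "t" (3): a world point X has camera coordinates R X + t. Camera axes: x right, y down, z forward; pixel columns grow to the right and rows downward; lengths in m; the calibration is good to about 2 mm. A picture is of the moment at which its call begins. camera_params takes no time and is no camera call.
- hand_in(): hands the job in; it is judged then, once.
The state is a dict: "clock": time; "joint_pos": joint angles; "joint_velocities": joint speeds; "tau": joint torques, N m; "position": TCP position; "ee_rot": TCP orientation; "ft_force": force on the tool from outside, world axes, zero at the start; "torque": the same for the moment, N m; "grip_width": opening from 0.0 (shut) to 1.0 (fully open); "grasp_force": force on a finger pad.
Only numpy, scipy, OpenCV 4.12 (cv2) and the standard library are available. Lean on these libraries where they do the work, as an engineer would, in place of code of your own. Each camera call takes 0.05 s, during which the arm holds its last target. There are 200 camera calls.

TASK

The lid of the storage box on the desk is in place, but the four sections of its rim still stand up. Press round the rim with a fingertip, section by section, until each one clicks down flush. Only press: do not lift the box or push it out of its place, and leave the small things around it where they lie.

Things in the scene. Friction and masses are not known exactly. Their poses are not given: they have to be found in the camera images.
- clip_box: Loose storage box, about 0.9 kg: black body 116 x 156 mm, grey clip-on lid 130 x 170 mm, top 54 mm high. Origin: centre of its underside; x along the short side, y the long side, z up. The lid's middle panel (70 x 110 mm) is fixed; round it lie four hinged rim sections, front (-x), back (+x), left (+y), right (-y), each 29 mm deep, with a 16 mm skirt at the outer edge, outside the wall.
- front_section (a joint): Rim section on the box's -x side (168 mm long), hinged at the panel's edge: 0 rad is clicked shut, flush with the panel; grows as its outer edge rises, up to 0.5. Starts at 0.42 or more. Pressed at its thumb pad it resists with up to 10 N until about 0.12 rad, then snaps shut by itself on a firm stop; let go before that it springs open again.
- front_pad (a point): Centre of the top of the ribbed thumb pad (13 x 36 mm, raised 3 mm) on the -x section, 20 mm outward from its hinge line; moves with the section. Its x axis points outward (box -x), z is the pad's normal. With the section shut it lies 57 mm above the desk, 56 mm from the box's centre line.
- back_section (a joint): Rim section on the box's +x side (168 mm long), hinged at the panel's edge: 0 rad is clicked shut, flush with the panel; grows as its outer edge rises, up to 0.5. Starts at 0.42 or more. Pressed at its thumb pad it resists with up to 10 N until about 0.12 rad, then snaps shut by itself on a firm stop; let go before that it springs open again.
- back_pad (a point): Centre of the top of the ribbed thumb pad (13 x 36 mm, raised 3 mm) on the +x section, 20 mm outward from its hinge line; moves with the section. Its x axis points outward (box +x), z is the pad's normal. With the section shut it lies 57 mm above the desk, 56 mm from the box's centre line.
- left_section (a joint): Rim section on the box's +y side (68 mm long), hinged at the panel's edge: 0 rad is clicked shut, flush with the panel; grows as its outer edge rises, up to 0.5. Starts at 0.42 or more. Pressed at its thumb pad it resists with up to 10 N until about 0.12 rad, then snaps shut by itself on a firm stop; let go before that it springs open again.
- left_pad (a point): Centre of the top of the ribbed thumb pad (13 x 36 mm, raised 3 mm) on the +y section, 20 mm outward from its hinge line; moves with the section. Its x axis points outward (box +y), z is the pad's normal. With the section shut it lies 57 mm above the desk, 76 mm from the box's centre line.
- right_section (a joint): Rim section on the box's -y side (68 mm long), hinged at the panel's edge: 0 rad is clicked shut, flush with the panel; grows as its outer edge rises, up to 0.5. Starts at 0.42 or more. Pressed at its thumb pad it resists with up to 10 N until about 0.12 rad, then snaps shut by itself on a firm stop; let go before that it springs open again.
- right_pad (a point): Centre of the top of the ribbed thumb pad (13 x 36 mm, raised 3 mm) on the -y section, 20 mm outward from its hinge line; moves with the section. Its x axis points outward (box -y), z is the pad's normal. With the section shut it lies 57 mm above the desk, 76 mm from the box's centre line.
- eraser: Bystander: eraser in a card sleeve, 21 x 45 x 12 mm, loose on the desk beside the box; origin: centre of its underside, y along its length.
- usb_stick: Bystander: black memory stick, 18 x 53 x 8 mm, loose on the desk beside the box; origin: centre of its underside, y along its length.
- sharpener: Bystander: small brass pencil sharpener, 15 x 25 x 12 mm, loose on the desk beside the box; origin: centre of its underside, y along its length.
Not all that is in view belongs to the job. Of the things that look like the clip_box, the larger one is meant.

How it is judged:
By the outcome, as a careful person would: the job done as asked, in the order asked, and still so for the second after the job is handed in, with the robot touching nothing.
It also fails if it takes over 54 s, if anything falls off the work surface, if the arm or the gripper's body presses on something with over 40 N, if the wrist force passes 120 N, or if a joint passes its speed limit or range.

## Working session

There is one attempt and no reset: what is moved stays moved. The work goes in short steps, Python scripts to look and compute and a tool call to move; the robot and the scene stay as the last step left them, time stands still between calls to the robot, and variables do not carry over. Pictures are saved under pics/ and viewed, at most 10 in all, crops included, and the job is handed in when it is done.

Besides the shell and the picture viewer there is one more tool, called after ">>>" as a command line: name --argument value ..., lists and objects as JSON in quotes. carry_out: Moves the arm, as the interface text tells. Its arguments: {"type":"object","properties":{"commands":{"type":"array"},"hand":{"type":"number"},"force":{"type":"number"}},"required":["commands"]}

```bash
mkdir -p pics; python3 - <<'E'
from workcell import *
import cv2
for n in("scene","top"):
    cv2.imwrite(f"pics/{n}0.png",camera(n)[:,:,::-1]); p=camera_params(n); print(n,p)
o=get_obs();print(o["clock"],o["position"],o["ee_rot"],o["ft_force"],o["grip_width"])
E
```

```text
scene {'mtx': array([[473.6903198 ,   0.        , 274.69789602],
       [  0.        , 473.6903198 , 213.14455735],
       [  0.        ,   0.        ,   1.        ]]), 'k1': -0.046351173031290605, 'R': array([[-0.56595385, -0.82432684,  0.01347245],
       [-0.37702509,  0.24425055, -0.8934169 ],
       [ 0.73317687, -0.51071218, -0.44902644]]), 't': array([0.24450352, 0.23934853, 0.83288694])}
top {'mtx': array([[464.28200191,   0.        , 279.2908404 ],
       [  0.        , 464.28200191, 210.72211552],
       [  0.        ,   0.        ,   1.        ]]), 'k1': -0.07159416172371355, 'R': array([[ 0.0095728 , -0.99995015,  0.00283871],
       [-0.9939278 , -0.00982627, -0.10959457],
       [ 0.109617  , -0.00177235, -0.99397232]]), 't': array([-0.0161576 ,  0.467413  ,  1.37571475])}
0.1 [ 0.17671633 -0.59913347  0.23059212] [ 9.89732975e-01  1.42927283e-01 -1.36836574e-04 -6.41853939e-04] [ 0.40218114 -0.41279482 -0.38662606] 0.9996413400216114
```

View pics/scene0.png

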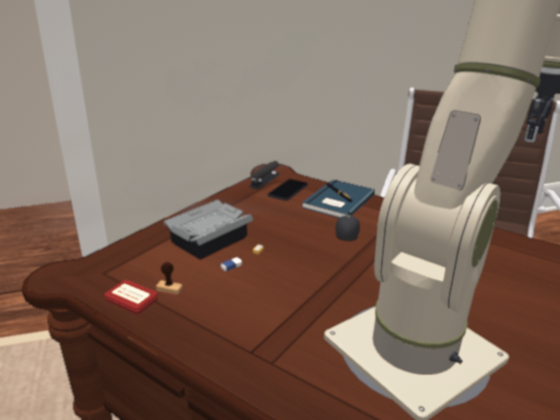

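View pics/top0.png

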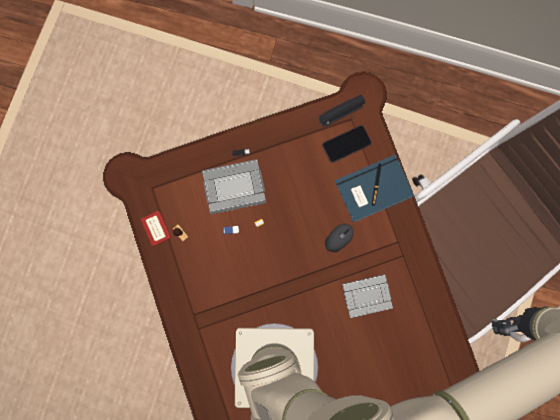

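The large box is at about (234,186) in the top view; the one at (368,296) is the small decoy. I'll zoom in on the large box and fit its bright middle panel.

```bash
cat > h.py <<'E'
import numpy as np,cv2
from workcell import *
def ray(n,uv,z):
    p=camera_params(n);K=p["mtx"];d=np.array([p["k1"],0,0,0,0.])
    # model: r_d = r(1+k1 r^2)
    s=cv2.undistortPoints(np.array(uv,float).reshape(-1,1,2),K,d).reshape(-1,2)
    D=np.c_[s,np.ones(len(s))]@p["R"]; C=-p["R"].T@p["t"]
    return C+D*((z-C[2])/D[:,2])[:,None]
def proj(n,X):
    p=camera_params(n)
    return cv2.projectPoints(np.array(X,float).reshape(-1,3),cv2.Rodrigues(p["R"])[0],p["t"],p["mtx"],np.array([p["k1"],0,0,0,0.]))[0].reshape(-1,2)
E
python3 - <<'E'
from h import *
im=cv2.imread("pics/top0.png");c=im[150:250,170:300]
hsv=cv2.cvtColor(c,cv2.COLOR_BGR2HSV)
for nm,m in(("panel",(hsv[...,1]<40)&(hsv[...,2]>165)),("lid",(hsv[...,1]<60)&(hsv[...,2]>90))):
    m=cv2.morphologyEx(m.astype(np.uint8),cv2.MORPH_OPEN,np.ones((3,3)))
    k,l,s,ce=cv2.connectedComponentsWithStats(m); i=1+np.argmax(s[1:,4])
    cs=cv2.findContours((l==i).astype(np.uint8),0,1)[0][0]
    b=cv2.boxPoints(cv2.minAreaRect(cs))+[170,150]
    w=ray("top",b,.054);print(nm,s[i],ce[i]+[170,150],b.round(1).tolist());print(w.round(4).tolist(),w.mean(0),np.linalg.norm(np.diff(w,axis=0),axis=1))
big=cv2.resize(c,None,fx=6,fy=6,interpolation=cv2.INTER_CUBIC);cv2.imwrite("pics/top_crop.png",big)
s=cv2.imread("pics/scene0.png")[190:270,150:280];cv2.imwrite("pics/sc_crop.png",cv2.resize(s,None,fx=6,fy=6,interpolation=cv2.INTER_CUBIC))
E
```

```text
panel [ 45  22  39  29 803] [233.78082192 186.01120797] [[213.5, 178.8], [249.2, 171.3], [253.8, 193.2], [218.1, 200.7]]
[[0.5584, 0.1856, 0.054], [0.5821, 0.0796, 0.054], [0.516, 0.0647, 0.054], [0.4925, 0.1701, 0.054]] [0.53724524 0.1249895  0.054     ] [0.10862092 0.06768904 0.1080018 ]
lid [  32   10   64   54 2562] [233.56167057 186.20569867] [[200.6, 170.1], [258.1, 158.6], [266.8, 202.2], [209.3, 213.7]]
[[0.5845, 0.225, 0.054], [0.621, 0.0534, 0.054], [0.4894, 0.0256, 0.054], [0.4534, 0.1953, 0.054]] [0.53707254 0.12482173 0.054     ] [0.17547868 0.13456114 0.17349472]
```

View pics/top_crop.png

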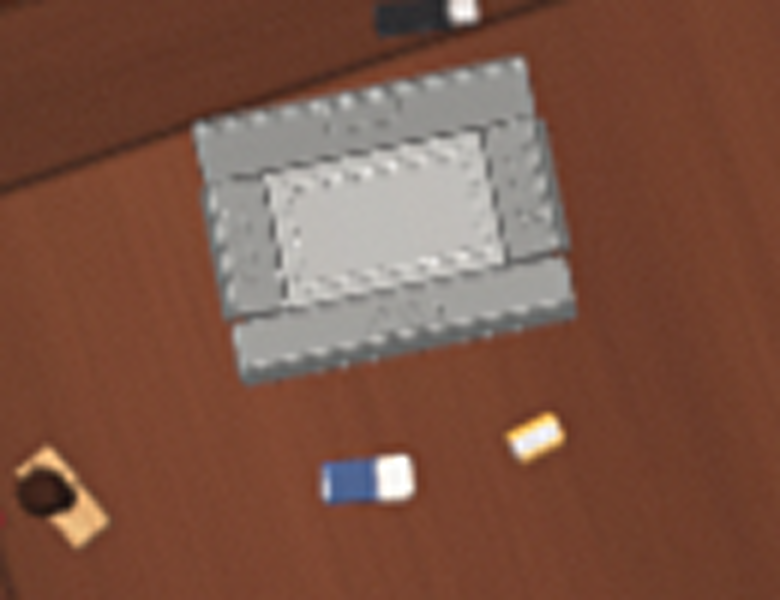

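View pics/sc_crop.png

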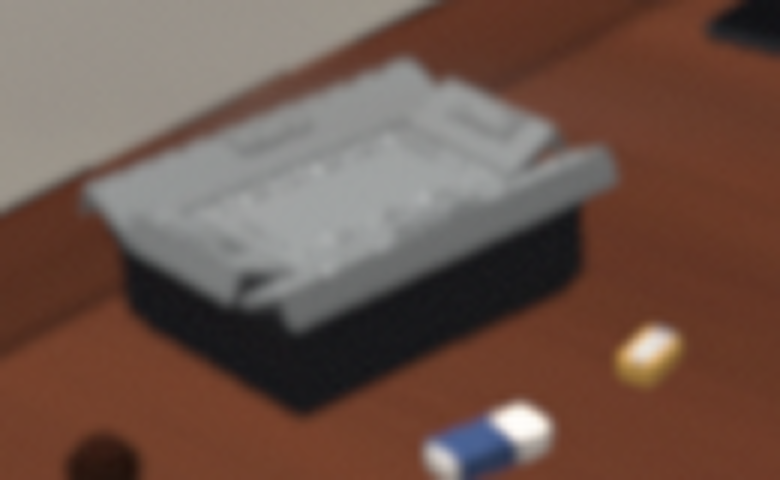

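Top crop: the light panel sits at (234,186) and the lid and panel fits agree. That puts the box centre at about (0.537, 0.125) with a yaw of about 12.3°. All four sections stand up in both views. I'll shut the fingers, align with the box axes and go round.

>>> carry_out --commands '[[[0,0,0,0,0,0.68],[0.6,-0.6,0,0,0,0],[0.6,-0.6,0,0,0,0],[0.6,-0.6,0,0,0,0],[0.6,-0.6,0,0,0,0],[0.6,-0.6,0,0,0,0],[0.6,-0.6,0,0,0,0],[0.6,-0.6,0,0,0,0],[0.6,-0.6,0,0,0,0],[0.6,-0.6,0,0,0,0],[0.6,-0.6,0,0,0,0],[0.4,-0.8,0,0,0,0],[0.4,-0.8,0,0,0,0],[0.4,-0.8,0,0,0,0],[0.4,-0.8,0,0,0,0],[0.4,-0.8,0,0,0,0],[0.4,-0.8,0,0,0,0],[0.4,-0.8,0,0,0,0],[0,0,0,0,0,0]]]' --hand 1 --force 60

```text
clock: 1.68
position: [0.4226, -0.0642, 0.2316]
ee_rot: [0.994, 0.112, 0.001, -0.0]
ft_force: [0.3, 0.5, -0.2]
grip_width: 0.004
grasp_force: 0.0
```

>>> carry_out --commands '[[[0.5,-0.8,0,0,0,0],[0.5,-0.8,0,0,0,0],[0.5,-0.8,0,0,0,0],[0.5,-0.8,0.4,0,0,0],[0.5,-0.8,0.4,0,0,0],[0,0,0.7,0,0,0],[0,0,0.7,0,0,0],[0,0,0.7,0,0,0],[0,0,0,0,0,0],[0,0,0,0,0,0]]]'

```text
clock: 2.52
position: [0.484, 0.1065, 0.1147]
ee_rot: [0.994, 0.108, -0.001, -0.0]
ft_force: [0.0, 0.3, 1.2]
grip_width: -0.003
grasp_force: 0.0
```

```bash
cat > t.py <<'E'
from h import *
from scipy.spatial.transform import Rotation as Ro
C=np.array([.537,.125]);a=np.radians(12.3);bx=np.array([np.cos(a),np.sin(a)]);by=np.array([-bx[1],bx[0]])
P={}
for n,d,h in(("front",-bx,.035),("back",bx,.035),("left",by,.055),("right",-by,.055)):
    for k,th in(("open",.45),("shut",0)):
        r=h+.02*np.cos(th)-.003*np.sin(th);P[n+k]=np.r_[C+d*r,.054+.02*np.sin(th)+.003*np.cos(th)]
def rep():
    o=get_obs();R=Ro.from_quat(o["ee_rot"]).as_matrix()
    print(o["clock"],o["position"].round(4),o["ft_force"].round(1),"tool z",R[:,2].round(3))
    for k,v in P.items():print(k,v.round(4),((v-o["position"])@R/.04).round(2))
if __name__=="__main__":
    rep()
E
python3 t.py; python3 - <<'E'
from h import *
a=camera("top")[130:260,150:310];b=camera("scene")[160:270,140:290]
cv2.imwrite("pics/c1.png",np.hstack([cv2.resize(x,(400,400*x.shape[0]//x.shape[1]),interpolation=2)[:290] for x in(a,b)])[:,:,::-1])
E
```

```text
2.5167 [0.484  0.1065 0.1147] [0.  0.3 1.2] tool z [-0.003  0.    -1.   ]
frontopen [0.4865 0.114  0.0654] [ 0.1  -0.17  1.23]
frontshut [0.4833 0.1133 0.057 ] [ 0.02 -0.17  1.44]
backopen [0.5875 0.136  0.0654] [ 2.69 -0.16  1.23]
backshut [0.5907 0.1367 0.057 ] [ 2.77 -0.16  1.44]
leftopen [0.5217 0.1951 0.0654] [ 1.4  -1.96  1.23]
leftshut [0.521  0.1983 0.057 ] [ 1.4  -2.04  1.44]
rightopen [0.5523 0.0549 0.0654] [1.39 1.63 1.23]
rightshut [0.553  0.0517 0.057 ] [1.4  1.71 1.44]
```

View pics/c1.png

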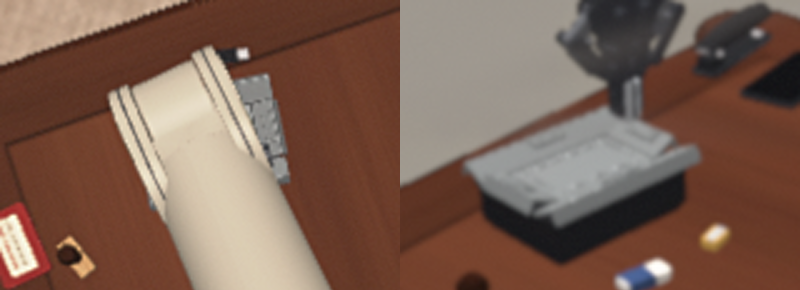

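```bash
python3 - <<'E'
from t import *
o=get_obs()
q=[o["position"]]+[P[k] for k in("frontopen","backopen","leftopen","rightopen")]
uv=proj("scene",q);print(uv.round(1),((uv-[140,160])*400/150).round(0))
print(proj("top",[[.537,.125,.054]]))
E
```

```text
[[223.5 203.5]
 [221.5 224. ]
 [193.8 210.2]
 [183.  227. ]
 [229.6 207.6]] [[223. 116.]
 [217. 171.]
 [143. 134.]
 [115. 179.]
 [239. 127.]]
[[233.64700091 186.03762779]]
```

The scene crop shows the tip at about (627,115) and its projection at (623,116). The projected pads also match, so the calibration holds. Pressing the front section.

>>> carry_out --commands '[[[0.1,-0.17,0.4,0,0,0],[0,0,0.4,0,0,0],[0,0,0.3,0,0,0],[0,0,0.06,0,0,0],[0,0,0.05,0,0,0],[-0.01,0,0.04,0,0,0],[-0.01,0,0.04,0,0,0],[-0.02,0,0.04,0,0,0],[-0.02,0,0.04,0,0,0],[-0.01,0,0.03,0,0,0],[0,0,0,0,0,0]]]'

```text
clock: 3.53
position: [0.4852, 0.1135, 0.0606]
ee_rot: [0.994, 0.107, 0.001, 0.0]
ft_force: [-2.5, 1.0, 3.3]
grip_width: -0.002
grasp_force: 1.2
```

```bash
python3 t.py | head -3
```

```text
3.5333 [0.4852 0.1135 0.0606] [-2.5  1.   3.3] tool z [ 0.001 -0.    -1.   ]
frontopen [0.4865 0.114  0.0654] [ 0.04 -0.   -0.12]
frontshut [0.4833 0.1133 0.057 ] [-0.05 -0.    0.09]
```

>>> carry_out --commands '[[[-0.01,0,0.03,0,0,0],[-0.01,0,0.03,0,0,0],[-0.01,0,0.03,0,0,0],[0,0,0.02,0,0,0],[0,0,0,0,0,0]]]'

```text
clock: 3.95
position: [0.4844, 0.1135, 0.0568]
ee_rot: [0.994, 0.107, 0.001, 0.001]
ft_force: [-7.9, -3.9, 24.3]
grip_width: -0.002
grasp_force: 12.1
```

>>> carry_out --commands '[[[0,0,-0.4,0,0,0],[0,0,-0.6,0,0,0],[0,0,-0.3,0,0,0],[0.4,-0.5,0,0,0,0],[0.5,-0.7,0,0,0,0],[0.45,-0.6,0,0,0,0],[0,0,0,0,0,0],[0,0,0,0,0,0]]]'

```text
clock: 4.62
position: [0.5207, 0.1972, 0.1066]
ee_rot: [0.994, 0.109, -0.0, -0.001]
ft_force: [0.6, 0.4, -0.3]
grip_width: -0.001
grasp_force: 0.0
```

```bash
python3 t.py | grep -v -e front -e right; python3 - <<'E'
from h import *
b=camera("scene")[160:270,140:290]
cv2.imwrite("pics/c2.png",cv2.resize(b,None,fx=4,fy=4,interpolation=2)[:,:,::-1])
E
```

```text
4.6167 [0.5207 0.1972 0.1066] [ 0.6  0.4 -0.3] tool z [-0.     0.001 -1.   ]
backopen [0.5875 0.136  0.0654] [1.3  1.86 1.03]
backshut [0.5907 0.1367 0.057 ] [1.38 1.86 1.24]
leftopen [0.5217 0.1951 0.0654] [0.01 0.06 1.03]
leftshut [0.521  0.1983 0.057 ] [ 0.01 -0.02  1.24]
```

View pics/c2.png

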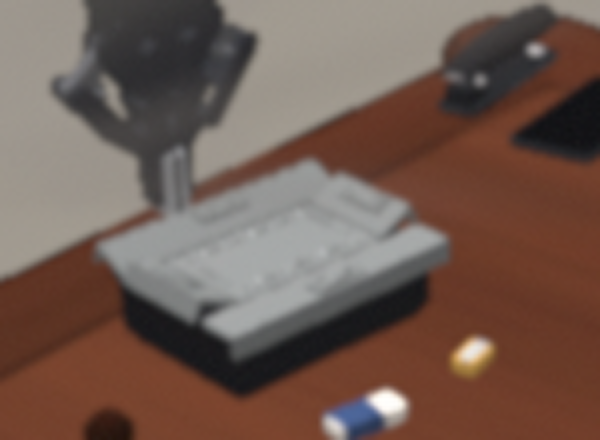

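The picture shows the front section flush, with the tip above the left pad. Pressing left.

>>> carry_out --commands '[[[0,0.06,0.4,0,0,0],[0,0,0.5,0,0,0],[0,-0.01,0.06,0,0,0],[0,-0.01,0.05,0,0,0],[0,-0.02,0.04,0,0,0],[0,-0.02,0.04,0,0,0],[0,-0.02,0.04,0,0,0],[0,-0.02,0.04,0,0,0],[0,-0.01,0.03,0,0,0],[0,-0.01,0.03,0,0,0],[0,0,0.02,0,0,0],[0,0,0.02,0,0,0],[0,0,0,0,0,0]]]'

```text
clock: 5.75
position: [0.5205, 0.1983, 0.057]
ee_rot: [0.994, 0.108, 0.0, -0.0]
ft_force: [-2.0, -1.4, 8.0]
grip_width: 0.002
grasp_force: 4.2
```

>>> carry_out --commands '[[[0,0,0.03,0,0,0],[0,0,0,0,0,0]]]'

```text
clock: 5.92
position: [0.5206, 0.1984, 0.0569]
ee_rot: [0.994, 0.108, 0.001, 0.0]
ft_force: [-7.3, -3.7, 20.7]
grip_width: -0.0
grasp_force: 10.4
```

Firm stop reached. Next is the back section: relative to here about x +1.3, y +1.88.

>>> carry_out --commands '[[[0,0,-0.4,0,0,0],[0,0,-0.6,0,0,0],[0,0,-0.3,0,0,0],[0.4,0.6,0,0,0,0],[0.5,0.7,0,0,0,0],[0.4,0.6,0,0,0,0],[0,0,0,0,0,0],[0,0,0,0,0,0]]]'

```text
clock: 6.58
position: [0.5882, 0.133, 0.1064]
ee_rot: [0.994, 0.106, -0.0, -0.0]
ft_force: [-0.2, 1.3, -0.3]
grip_width: 0.002
grasp_force: 0.0
```

```bash
python3 t.py | grep -v -e front -e left; python3 - <<'E'
from h import *
b=camera("scene")[160:270,140:290]
cv2.imwrite("pics/c3.png",cv2.resize(b,None,fx=4,fy=4,interpolation=2)[:,:,::-1])
E
```

```text
6.5833 [0.5882 0.133  0.1064] [-0.2  1.3 -0.3] tool z [-0.  0. -1.]
backopen [0.5875 0.136  0.0654] [-0.   -0.08  1.03]
backshut [0.5907 0.1367 0.057 ] [ 0.08 -0.08  1.24]
rightopen [0.5523 0.0549 0.0654] [-1.29  1.72  1.03]
rightshut [0.553  0.0517 0.057 ] [-1.29  1.8   1.24]
```

View pics/c3.png

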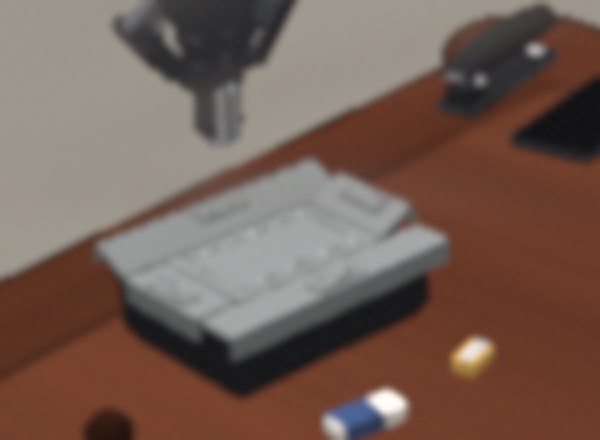

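Left is down flush (near (175,300)), and the box edges haven't moved from the previous picture. Pressing back.

>>> carry_out --commands '[[[0,-0.08,0.4,0,0,0],[0,0,0.5,0,0,0],[0.01,0,0.06,0,0,0],[0.01,0,0.05,0,0,0],[0.02,0,0.04,0,0,0],[0.02,0,0.04,0,0,0],[0.02,0,0.04,0,0,0],[0.01,0,0.04,0,0,0],[0.01,0,0.03,0,0,0],[0.01,0,0.03,0,0,0],[0,0,0.02,0,0,0],[0,0,0.02,0,0,0],[0,0,0.02,0,0,0],[0,0,0,0,0,0]]]'

```text
clock: 7.8
position: [0.5915, 0.1383, 0.0569]
ee_rot: [0.994, 0.107, 0.001, 0.001]
ft_force: [-5.7, -2.2, 16.3]
grip_width: 0.004
grasp_force: 8.4
```

>>> carry_out --commands '[[[0,0,0.01,0,0,0],[0,0,-0.4,0,0,0],[0,0,-0.6,0,0,0],[0,0,-0.3,0,0,0],[-0.4,0.6,0,0,0,0],[-0.5,0.7,0,0,0,0],[-0.5,0.53,0,0,0,0],[0,0,0,0,0,0],[0,0,0,0,0,0]]]'

```text
clock: 8.55
position: [0.5516, 0.0527, 0.1069]
ee_rot: [0.994, 0.106, -0.0, 0.001]
ft_force: [0.3, 0.8, 0.4]
grip_width: -0.003
grasp_force: 0.0
```

```bash
python3 t.py | grep -e right -e tool
```

```text
8.55 [0.5516 0.0527 0.1069] [0.3 0.8 0.4] tool z [ 0.    -0.002 -1.   ]
rightopen [0.5523 0.0549 0.0654] [ 0.03 -0.05  1.04]
rightshut [0.553  0.0517 0.057 ] [0.03 0.03 1.25]
```

>>> carry_out --commands '[[[0.03,-0.05,0.4,0,0,0],[0,0,0.5,0,0,0],[0,0.01,0.06,0,0,0],[0,0.01,0.05,0,0,0],[0,0.02,0.04,0,0,0],[0,0.02,0.04,0,0,0],[0,0.02,0.04,0,0,0],[0,0.01,0.04,0,0,0],[0,0.01,0.03,0,0,0],[0,0.01,0.03,0,0,0],[0,0,0.02,0,0,0],[0,0,0.02,0,0,0],[0,0,0.02,0,0,0],[0,0,0,0,0,0]]]'

```text
clock: 9.72
position: [0.5542, 0.0527, 0.0569]
ee_rot: [0.994, 0.107, 0.0, 0.001]
ft_force: [-6.0, -1.5, 17.1]
grip_width: -0.002
grasp_force: 8.5
```

Stop reached. I'll lift, clear the box on the right side and look with both cameras.

>>> carry_out --commands '[[[0,0,0.01,0,0,0],[0,0,-0.4,0,0,0],[0,0,-0.8,0,0,0],[0,0,-0.8,0,0,0],[0,0.7,-0.5,0,0,0],[0,0.8,0,0,0,0],[0,0.8,0,0,0,0],[0,0.8,0,0,0,0],[0,0.8,0,0,0,0],[0,0.8,0,0,0,0],[0,0,0,0,0,0],[0,0,0,0,0,0],[0,0,0,0,0,0]]]'

```text
clock: 10.8
position: [0.5938, -0.1301, 0.1549]
ee_rot: [0.994, 0.108, 0.0, -0.0]
ft_force: [0.1, -0.2, -0.3]
grip_width: -0.001
grasp_force: 0.0
```

```bash
python3 - <<'E'
from h import *
t=camera("top");s=camera("scene");cv2.imwrite("pics/topE.png",t[:,:,::-1])
a=t[140:250,170:320];b=s[160:270,140:290]
cv2.imwrite("pics/c4.png",np.hstack([cv2.resize(x,(400,293),interpolation=2) for x in(a,b)])[:,:,::-1])
for f in("pics/top0.png","pics/topE.png"):
    c=cv2.imread(f)[150:250,170:300];hsv=cv2.cvtColor(c,cv2.COLOR_BGR2HSV)
    m=cv2.morphologyEx(((hsv[...,1]<40)&(hsv[...,2]>165)).astype(np.uint8),cv2.MORPH_OPEN,np.ones((3,3)))
    k,l,st,ce=cv2.connectedComponentsWithStats(m);i=1+np.argmax(st[1:,4]);print(st[i],ce[i]+[170,150])
E
```

```text
[ 45  22  39  29 803] [233.78082192 186.01120797]
[ 47  27  34  20 473] [233.35729387 186.7653277 ]
```

View pics/c4.png

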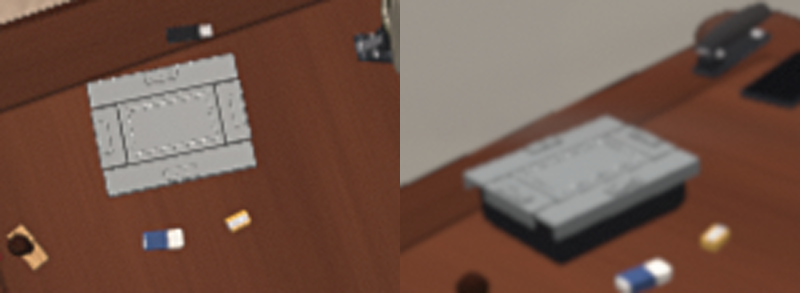

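All four sections lie flush in both views. The box and the small things are where they were, and the arm is clear.

```bash
python3 -c "
from workcell import *
print(hand_in())"
```

```text
the job is handed in; nothing more can be done
None
```

All four rim sections are pressed down flush, the box and the small things beside it look unmoved in the final pictures, and the job was handed in at about 11 s with the arm clear.

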